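Back off a knurled clamp nut and push a power module home

ROBOT

A 6-joint arm with a two-finger parallel gripper is mounted at the origin on the work surface. World frame = base frame: x ahead of the robot, y to its left, z up, the work surface at z = 0. Lengths are in m, angles in degrees, forces in N, time in s.
With the tool pointing down it reaches from about 0.4 to 0.825 m from the base axis. Payload 7 kg.
Tool frame: the origin (TCP) lies midway between the tips of the shut fingers; the grasp point (between the pads) lies 19 mm behind it; z points along the fingers, y is the direction in which the jaws open and shut (so a half turn about z gives the same grasp; the last joint's range is limited). The gripper opens to 88 mm and grips with 3 to 60 N. Pads are 19 mm wide; open, the fingers measure 130 mm over their backs; the gripper's body (78 mm by 193 mm) begins 47 mm behind the grasp point.
Start: joints at [-49.555, 20.546, 0.682, 0, -70.136, -16.507], TCP at [0.274, -0.617, 0.227] pointing down, gripper open.
Joint ranges: [-176.03, 176.03], [-82.01, 121.73], [-58.28, 71.71], [-173.87, 95.51], [-174.79, -0.11], [-173.66, 173.66]. Speed limits (degrees/s): [136.94, 136.94, 172.46, 180, 180, 180].

INTERFACE

Orientations are given as [roll, pitch, yaw] about the fixed x, y, z axes, in that order (R = Rz(yaw) Ry(pitch) Rx(roll)).
In Python, from plant import r gives the robot as it stands.
- The arm moves only by the tool carry_out, never from a script. Its argument "motion" is one flat list of numbers, 7 for each row, row after row: the turn, a rotation vector about the tool's x, y, z in degrees, then the shift along the tool's x, y, z in cm, then the finger opening in cm, from 0 to 8.76. A call has 1 to 20 rows; each row shifts and turns the commanded pose from where the row before left it, along the tool's axes as they then stand; what a row does not reach is not made up. A row lasts 1/12 s, in which the tool goes at most 41.7 mm and 7.16 degrees, less where a joint would pass 70% of its speed; a pose out of reach is approached as far as the arm can. A call is refused whole if a number of a shift passes 4.17 or a number of a turn 7.16, either way. A call with a gripper value outside its range is refused whole. The fingers move at their own pace and stop on an object; "grip_force" is the grip in N (left out, the last holds). Time passes only in rows, so rows that do not move let the fingers close. It gives the time, the measured TCP pose, the force and the opening at its end, in the units of the state.
- r.get_state(): the state, without advancing time (a new reading comes with each control period).
- r.capture(name): name is "side" or "top" or "wrist"; returns a dict with "pixels" (420x560x3 uint8, red, green, blue), "K" (3x3 intrinsics, pixels), "R" (3x3) and "t" (3): a world point X has camera coordinates R X + t. Camera axes: x right, y down, z forward; pixel columns grow to the right and rows downward; lengths in m; the calibration is good to about 2 mm. A picture is of the moment at which its call begins. There is no depth.
- r.close_job(): hands the job in, once; it reports no verdict.
The state is a dict: "time_s": time; "joints": joint angles; "qd": joint speeds; "joint_torque": joint torques, N m; "tcp_pos": TCP position; "eef_rot": TCP orientation; "contact_force": force on the tool from outside, world axes, zero at the start; "moment": the same for the moment, N m; "gripper_width": finger opening in m.
Only numpy, scipy, OpenCV 4.12 (cv2) and the standard library are available. Lean on these libraries where they do the work, as an engineer would, in place of code of your own. Each camera call takes 0.05 s, during which the arm holds its last target. There are 200 camera calls.

TASK

The clamp nut on the test fixture has already been slackened a little, by less than half a turn. Roll a fingertip round its knurled rim, without pinching the nut, anticlockwise until it stands two full turns open from tight, that is until its white mark comes to the red pointer for the second time; stop there. Only then push the freed blue module along its guide rails with a fingertip until it is fully home against the black connector, without gripping or lifting it; leave everything else alone.

Things in the scene. Friction and masses are not known exactly. Their poses are not given: they have to be found in the camera images.
- fixture: Fixed aluminium plate on the bench, 220 (x) by 210 (y) by 8 mm; position and yaw vary. Origin on the bench under it; plate spans x -115..105, y -105..105 mm. x runs along the module's guides, away from the robot at yaw 0; y left, z up. Guide rails 8 mm high along x, their middle line at y = -45 mm. All on it but the nut and its axle stays below 45 mm above the bench.
- connector (a point): Middle of the face of the black connector block that ends the guides, at fixture x = 51, y = -45, z = 20 mm; the block is 70 mm wide, its top 32 mm above the bench.
- pointer (a point): Tip of the red pointer, at fixture x = 0, y = 79, z = 38 mm, just outside the nut's rim and lower than it. Its red post is behind it, out to y = 102 mm.
- nut_top (a point): Centre of the top of the black clamp nut: knurled rim free all round, brass centre, white mark from centre to rim. Diameter 56 mm, height 22 mm (this point is 66 mm above the bench when tight), axis vertical at fixture x = 0, y = 45 mm. Climbs 4 mm a turn, lifting the steel bar under it. Turns by friction of a fingertip pressed on the rim with 4 N or more (resists with 0.04 N m) and stays where left.
- nut (a joint): Turn of the nut in rad, 0 = tight with the white mark at the red pointer, growing anticlockwise seen from above (loosening); 6.28 = one turn open, 12.57 = two turns open, mark at the pointer again. Starts between 0.4 and 2.4. Hard stop at 18.85.
- module: Loose blue finned module, about 0.3 kg: foot 80 (x) by 84 (y) by 6 mm, on it a body 80 by 56 mm, 29 mm high in all. Origin: centre of underside, axes as the fixture's. Lies on the plate (z 8 mm) between the rails, 2 mm play a side, at fixture x -54..-47 mm. A lip of the clamp bar ahead of its foot blocks it until the nut is open. Push its flat rear (-x) face; home its origin is at fixture x = 11 mm.
- capacitor: Loose blue round capacitor, 25 mm wide, 26 mm high, standing on the fixture plate beyond the nut. Bystander. Origin at its underside.
- screwdriver: Loose screwdriver, 170 mm, lying left of the fixture. Bystander.
- spool: Loose grey wire spool, 52 mm wide, 36 mm high, right of the fixture. Bystander. Origin at its underside.
- transformer: Loose black potted transformer, 50 by 85 by 39 mm, right of the fixture. Bystander. Origin at its underside.
- spare_screw: Loose small brass thumbscrew, 18 mm wide, 22 mm high, left of the fixture. Bystander. Origin at its underside.
- board: Loose green circuit board, 90 by 65 mm, 24 mm high with its parts, on the bench well left of the fixture, nearer the robot. Bystander. Origin at its underside.
Not all that is in view belongs to the job. What is meant by the module is not orange, and is the smaller of those in its own colour.

How it is judged (in metres and radians):
On the way, in this order (a step that is already met when the one before it is completed fails the run):
1. the nut stands two turns open (within 40 degrees) with the module still at its starting place (value of joint nut between 11.866 and 13.266 rad and distance of module from where it was at the start of the episode below 0.015 m), for 0.2 s.
2. the module is home against the connector (x of module in the frame of fixture above 0.008 m and z of module in the frame of fixture below 0.012 m), for 0.2 s.
At the end, for the whole second after the job is handed in: The nut stands two turns open from tight, within 40 degrees, and still; the module lies flat between its rails, at rest, within 3 mm of the connector's face (all of step 2 and value of joint nut between 11.866 and 13.266 rad and linear speed of module below 0.01 m/s and velocity of joint nut between -0.1 and 0.1 rad/s); the robot touches nothing.
It fails at once if the module is pushed on before the nut is two turns open (distance of module from where it was at the start of the episode above 0.015 m and value of joint nut below 11.866 rad).
It fails at once if the nut is pinched: fingers astride its axis while touching it (horizontal distance between the grasp point and nut_top below 0.012 m and contact force between the fingers and nut above 0.5 N).
It fails at once if the module is lifted or tipped (z of module in the frame of fixture above 0.018 m or angle between module's own z axis and vertical above 0.15 rad).
It fails at once if the module is gripped: fingers astride it while touching it (x of the grasp point in the frame of module between -0.034 and 0.034 m and y of the grasp point in the frame of module between -0.02 and 0.02 m and z of the grasp point in the frame of module below 0.036 m and contact force between the fingers and module above 0.5 N).
It fails at once if a bystander is shifted more than 20 mm (distance of any of capacitor, screwdriver, spool, transformer, spare_screw, board from where it was at the start of the episode above 0.02 m).
It also fails if it takes over 61 s, if anything falls off the work surface, if the arm or the gripper's body presses on something with over 40 N, if the wrist force passes 120 N, or if a joint passes its speed limit or range.

## Working session

There is one attempt and no reset: what is moved stays moved. The work goes in short steps, Python scripts to look and compute and a tool call to move; the robot and the scene stay as the last step left them, time stands still between calls to the robot, and variables do not carry over. Pictures are saved under pics/ and viewed, about 8 in all and at most 12, crops included, and the job is handed in when it is done.

Besides the shell and the picture viewer there is one more tool, called after ">>>" as name(argument=value, ...) on one line, values as JSON. carry_out: Moves the arm, as the interface text tells. Its arguments: {"type":"object","properties":{"motion":{"type":"array"},"grip_force":{"type":"number"}},"required":["motion"]}

```bash
mkdir -p pics; ls; python3 - <<'E'
from plant import r
import cv2,numpy as np
s=r.get_state(); print(s)
for n in("top","side"):
    c=r.capture(n); cv2.imwrite(f"pics/{n}0.png",c["pixels"][:,:,::-1]); np.savez(f"pics/{n}0.npz",**c); print(n,c["K"].tolist(),c["R"].tolist(),c["t"].tolist())
E
```

```text
pics
{'time_s': 0.0, 'joints': array([-4.95549570e+01,  2.05900549e+01,  6.33703337e-01, -1.95529991e-02,
       -7.01375807e+01, -1.65051007e+01]), 'qd': array([ 0.10795563,  0.01866732,  0.08313298,  0.09109874,  0.03654364,
       -0.06779337]), 'joint_torque': array([-1.54287100e-03, -5.82713413e+01,  2.93057227e+01,  6.99752927e+00,
        6.93239534e-03, -1.30689054e-04]), 'tcp_pos': array([ 0.27364693, -0.61649521,  0.22563954]), 'eef_rot': array([ 1.79904716e+02, -9.06492989e-03, -1.56066709e+02]), 'contact_force': array([-0.11985804, -0.15380377, -0.1675392 ]), 'moment': array([-0.02521983,  0.01287159,  0.01175711]), 'gripper_width': 0.08750720584064704}
top [[518.2839199471588, 0.0, 276.1722022271419], [0.0, 518.2839199471588, 209.98357045132798], [0.0, 0.0, 1.0]] [[0.013647217520028078, -0.9997530598102545, 0.01753775510134568], [-0.9873023305208096, -0.016249244431281774, -0.15801920833743757], [0.15826516231356502, -0.01515854397513818, -0.9872802828692646]] [0.09926722168791755, 0.5211774218588147, 1.179111581527529]
side [[449.04438973797727, 0.0, 280.30148027491646], [0.0, 449.04438973797727, 205.31711056833143], [0.0, 0.0, 1.0]] [[-0.8970485652007081, -0.4415556563338616, 0.018233870431801993], [-0.2592061106134712, 0.4922801734800059, -0.8309467028751797], [0.3579330438671288, -0.7501258782084963, -0.5560531475946738]] [0.511516570606273, 0.11561091327639537, 0.8579682849305675]
```

View pics/top0.png

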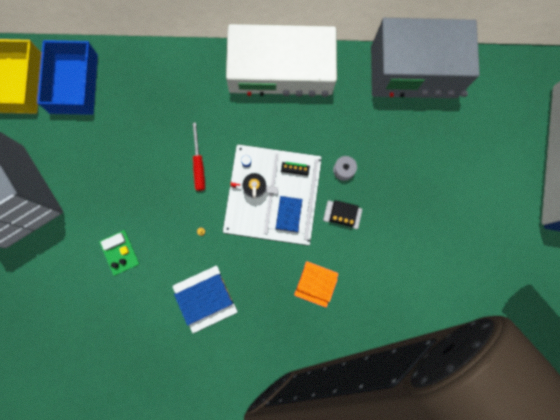

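View pics/side0.png

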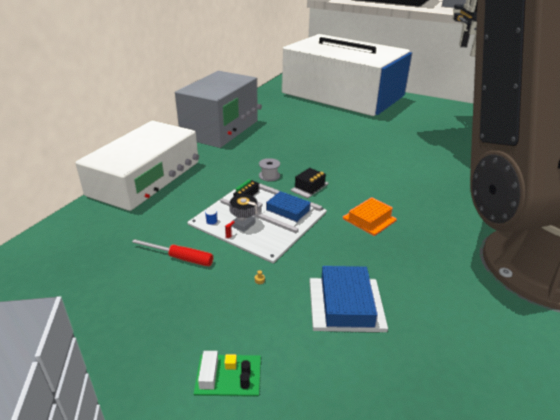

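The top view shows the fixture plate around (272,195), with the nut at (254,186) and the red pointer at (236,185). There are three module candidates: blue on the fixture's rails (289,213), a larger blue one (205,298) and an orange one (317,284). The one on the rails fits, being the smaller blue. I'll locate the plate and check with an enlarged crop.

```bash
cat > h.py <<'E'
import numpy as np,cv2
def load(n): return dict(np.load(f"pics/{n}.npz"))
def cast(c,uv,z):
    uv=np.atleast_2d(uv).astype(float); d=np.c_[uv,np.ones(len(uv))]@np.linalg.inv(c["K"]).T@c["R"]
    o=-c["R"].T@c["t"]; return o+d*((z-o[2])/d[:,2])[:,None]
def proj(c,X):
    p=(np.atleast_2d(X)@c["R"].T+c["t"])@c["K"].T; return p[:,:2]/p[:,2:]
class Fix:
    def __init__(s,x,y,yaw): s.o=np.array([x,y,0]); a=np.radians(yaw); s.R=np.array([[np.cos(a),-np.sin(a),0],[np.sin(a),np.cos(a),0],[0,0,1]])
    def w(s,p): return np.atleast_2d(p)@s.R.T+s.o
    def f(s,X): return (np.atleast_2d(X)-s.o)@s.R
E
python3 - <<'E'
from h import *
c=load("top0"); im=c["pixels"]; hsv=cv2.cvtColor(im,cv2.COLOR_RGB2HSV)
green=cv2.inRange(hsv,(60,100,30),(90,255,200))
m=cv2.bitwise_not(green); m[:, :215]=0; m[:,325:]=0; m[:138]=0; m[250:]=0
m=cv2.morphologyEx(m,cv2.MORPH_OPEN,np.ones((5,5)))
k=max(cv2.findContours(m,0,2)[0],key=cv2.contourArea)
P=cast(c,k[:,0,:],.008)[:,:2]
q=cv2.minAreaRect((P*1000).astype(np.float32)); print(q)
(cx,cy),(w,h),a=q
B=cv2.boxPoints(q);print(B)
for name,lo,hi in(("blue",(100,120,40),(125,255,255)),("red",(0,150,80),(8,255,255))):
    mm=cv2.inRange(hsv,lo,hi)&m
    for kk in cv2.findContours(mm,0,2)[0]:
        if cv2.contourArea(kk)>8:
            M=cv2.moments(kk);uv=[M['m10']/M['m00'],M['m01']/M['m00']];print(name,uv,cv2.contourArea(kk),cast(c,uv,.037 if name=="blue" else .038))
bl=cv2.resize(im[138:250,215:345],None,fx=6,fy=5.36*1,interpolation=cv2.INTER_CUBIC)
cv2.imwrite("pics/crop0.png",cv2.resize(im[138:248,215:345],None,fx=5,fy=5,interpolation=cv2.INTER_CUBIC)[:,:,::-1])
E
```

```text
((565.01123046875, 116.8112564086914), (216.26873779296875, 226.2325439453125), 82.60840606689453)
[[438.92346   24.1279  ]
 [663.276     -4.976944]
 [691.099    209.49461 ]
 [466.74646  238.59946 ]]
blue [288.60559796437656, 213.78702290076336] 655.0 [[0.5115955  0.07759294 0.037     ]]
red [233.037037037037, 184.42592592592592] 9.0 [[0.57977966 0.21028089 0.038     ]]
```

View pics/crop0.png

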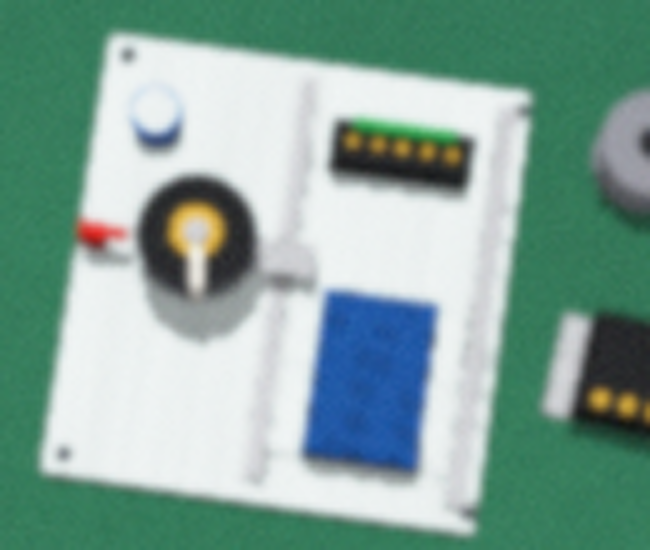

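The crop confirms the smaller blue module sitting between the rails. The nut's mark points image-down (towards the robot), roughly 98° open. Next I measure the nut centre and mark angle.

```bash
cat >> h.py <<'E'
F=Fix(.570,.1162,-7.4)
def mark(c,z,ctr=None):
    "nut centre (world) and mark angle from the image"
    ctr=F.w([0,.045,z])[0] if ctr is None else ctr
    g=np.linspace(-.03,.03,121); X,Y=np.meshgrid(g,g); W=np.c_[X.ravel(),Y.ravel(),0*X.ravel()]+ctr
    W[:,2]=z; uv=proj(c,W).astype(np.float32).reshape(121,121,2)
    im=cv2.remap(c["pixels"],uv,None,cv2.INTER_LINEAR)
    rr=np.hypot(X,Y); v=im.astype(float).min(2); sel=(rr>.016)&(rr<.025)
    w=np.clip(v-90,0,None)*sel; a=np.arctan2((w*Y).sum(),(w*X).sum())
    return np.degrees(a), np.degrees(a)-90+7.4, im
E
python3 - <<'E'
from h import *
c=load("top0"); im=c["pixels"]; hsv=cv2.cvtColor(im,cv2.COLOR_RGB2HSV)
uv=proj(c,F.w([[0,.045,.067],[0,.079,.038]])); print("pred nut, ptr",uv)
x,y=uv[0].astype(int)
m=cv2.inRange(hsv,(12,100,90),(30,255,255)); m[:y-12]=0;m[y+12:]=0;m[:,:x-12]=0;m[:,x+12:]=0
pts=cv2.findNonZero(m)[:,0]; print("brass",pts.mean(0),cv2.minEnclosingCircle(pts))
d=cv2.inRange(hsv,(0,0,0),(180,255,75));d[:y-16]=0;d[y+16:]=0;d[:,:x-16]=0;d[:,x+16:]=0
k=cv2.convexHull(cv2.findNonZero(d)); e=cv2.minEnclosingCircle(k); print("black",e,cast(c,e[0],.066))
a,b,t=mark(c,.067,cast(c,e[0],.067)[0]);print(a,b)
E
```

```text
pred nut, ptr [[253.53486981 183.8860799 ]
 [239.67758155 184.37555912]]
brass [253.64556962 182.70886076] ((253.76666259765625, 183.60000610351562), 6.246248722076416)
black ((253.875, 185.0625), 11.264847755432129) [[0.57323559 0.1600095  0.066     ]]
-179.19742159447537 -261.7974215944754
```

>>> carry_out(motion=[0,0,7.1,0,0,0,0,0,0,7.1,0,0,0,0,0,0,7.1,0,0,0,0,0,0,7.1,0,0,0,0,0,0,7.1,0,0,0,0,0,0,7.1,0,0,0,0,0,0,7.1,0,0,0,0,0,0,7.1,0,0,0,0,0,0,7.1,0,0,0,0,0,0,7.1,0,0,0,0], grip_force=40)

```text
time_s: 0.93
tcp_pos: [0.2737, -0.6166, 0.226]
eef_rot: [180.0, -0.1, 132.6]
contact_force: [-0.9, -0.4, -0.3]
gripper_width: 0.0261
```

>>> carry_out(motion=[0,0,0,1.518,3.749,0,0,0,0,0,1.518,3.749,0,0,0,0,0,1.518,3.749,0,0,0,0,0,1.518,3.749,0,0,0,0,0,1.518,3.749,0,0,0,0,0,1.518,3.749,0,0,0,0,0,1.518,3.749,0,0,0,0,0,1.518,3.749,0,0,0,0,0,1.518,3.749,0,0,0,0,0,1.518,3.749,0,0,0,0,0,1.518,3.749,0,0,0,0,0,1.518,3.749,0,0,0,0,0,1.518,3.749,0,0,0,0,0,1.518,3.749,0,0,0,0,0,1.518,3.749,0,0,0,0,0,1.518,3.749,0,0,0,0,0,1.518,3.749,0,0,0,0,0,1.518,3.749,0,0,0,0,0,1.518,3.749,0,0,0,0,0,1.518,3.749,0,0])

```text
time_s: 2.6
tcp_pos: [0.6162, 0.1181, 0.2263]
eef_rot: [-180.0, -0.0, 133.0]
contact_force: [0.9, -0.8, 0.4]
gripper_width: 0.0008
```

>>> carry_out(motion=[0,0,0,0,0,3,0,0,0,0,0,0,3,0,0,0,0,0,0,3,0,0,0,0,0,0,3,0,0,0,0,0,0,1,0,0,0,0,0,0,0,0,0,0,0,0,0,0,0])

```text
time_s: 3.18
tcp_pos: [0.6164, 0.116, 0.0971]
eef_rot: [-180.0, 0.0, 133.0]
contact_force: [-0.2, 0.3, 0.9]
gripper_width: 0.0003
```

```bash
python3 - <<'E'
from h import *
from plant import r
s=r.get_state(); print(s)
ims=[]
for n in("top","side","wrist"):
    c=r.capture(n); np.savez(f"pics/{n}1.npz",**c)
    p=c["pixels"]; 
    if n!="wrist":
        u,v=proj(c,F.w([0,0.02,.06]))[0].astype(int); p=cv2.resize(p[max(v-70,0):v+70,max(u-65,0):u+65],(390,420))
        ims.append(p)
    else: cv2.imwrite("pics/wrist1.png",p[:,:,::-1])
cv2.imwrite("pics/pair1.png",np.hstack(ims)[:,:,::-1])
E
```

```text
{'time_s': 3.1833, 'joints': array([ 2.84882591e+01,  2.22761880e+01, -1.49562307e+01,  3.70273329e-02,
       -5.27916828e+01, -1.65555431e+02]), 'qd': array([ 0.03042921, -1.81444105,  1.59079227,  0.34015554, -0.11673336,
        0.01591718]), 'joint_torque': array([ 8.26713396e-03, -5.34678769e+01,  2.31867170e+01,  5.40137574e+00,
        1.06115008e-02,  1.12130590e-03]), 'tcp_pos': array([0.61635813, 0.11604667, 0.09705772]), 'eef_rot': array([-1.79969301e+02,  2.25354010e-02,  1.32955231e+02]), 'contact_force': array([-0.15513182,  0.32100264,  0.86460042]), 'moment': array([-0.0635809 , -0.05754268, -0.01468147]), 'gripper_width': 0.00027197455434809815}
```

View pics/pair1.png

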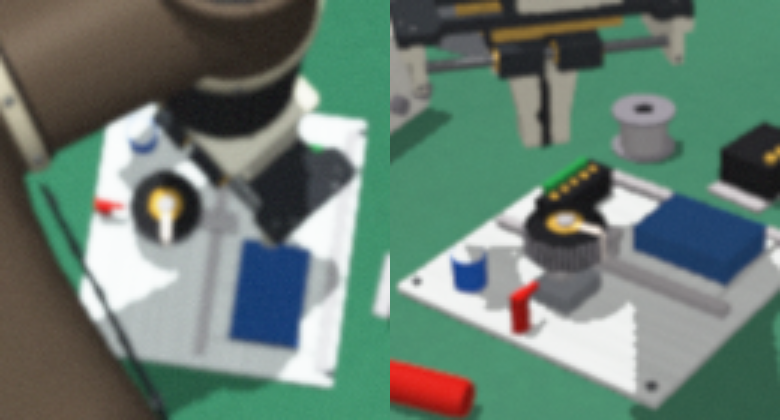

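Top crop: the closed fingers stand beyond and right of the nut. The mark is unchanged, pointing image-down from (165,207). Side crop: the fingertips are clear above the nut. Now I lower and make contact.

>>> carry_out(motion=[0,0,0,0,0,2.05,0,0,0,0,0,0,2.05,0,0,0,0,1,0,0,0,0,0,0,0.9,0,0,0,0,0,0,0,0,0,0,0,0,0,0,0,0,0])

```text
time_s: 3.83
tcp_pos: [0.6037, 0.1311, 0.0575]
eef_rot: [179.8, 0.1, 133.0]
contact_force: [0.3, 0.3, 0.3]
gripper_width: 0.0005
```

>>> carry_out(motion=[0,0,0,0.2,0,0,0,0,0,0,0.2,0,0,0,0,0,0,0,0,0,0])

```text
time_s: 4.08
tcp_pos: [0.6024, 0.1324, 0.0573]
eef_rot: [179.8, 0.2, 133.0]
contact_force: [6.7, -7.3, 0.9]
gripper_width: 0.0001
```

>>> carry_out(motion=[0,0,-7,0.07,0.46,0,0,0,0,-7,0.028,0.46,0,0,0,0,-7,0.028,0.46,0,0,0,0,-7,0.028,0.46,0,0,0,0,-7,0.028,0.46,0,0,0,0,-7,0.028,0.46,0,0])

```text
time_s: 4.58
tcp_pos: [0.6143, 0.1577, 0.0575]
eef_rot: [179.9, 0.2, 175.3]
contact_force: [3.8, -3.2, 2.2]
gripper_width: 0.0005
```

```bash
cat > st.py <<'E'
from h import *
from plant import r
s=r.get_state(); p=s["tcp_pos"]; y=np.radians(s["eef_rot"][2]); tx=np.array([np.cos(y),np.sin(y)]); ty=np.array([np.sin(y),-np.cos(y)])
N=np.array([.5755,.161])-p[:2]; f=s["contact_force"]
print("t",s["time_s"],"p",p.round(4),"yaw",round(s["eef_rot"][2],1),"nut in tool mm",(1e3*N@tx).round(1),(1e3*N@ty).round(1),"F tool",(f[:2]@tx).round(1),(f[:2]@ty).round(1),f[2].round(1),"q6",s["joints"][5].round(1))
E
python3 - <<'E'
from st import *
c=r.capture("top"); np.savez("pics/top2.npz",**c); print(mark(c,.067)[:2])
E
```

```text
t 4.5833 p [0.6143 0.1577 0.0575] yaw 175.3 nut in tool mm 39.0 0.1 F tool -4.0 -2.9 2.2 q6 -126.8
(np.float64(-134.3481925725731), np.float64(-216.9481925725731))
```

>>> carry_out(motion=[0,0,-7,0.13,0.46,0,0,0,0,-7,0.028,0.46,0,0,0,0,-7,0.028,0.46,0,0,0,0,-7,0.028,0.46,0,0,0,0,-7,0.028,0.46,0,0,0,0,-7,0.028,0.46,0,0,0,0,-7,0.028,0.46,0,0,0,0,-7,0.028,0.46,0,0])

```text
time_s: 5.3
tcp_pos: [0.5985, 0.1913, 0.0568]
eef_rot: [-179.9, 0.2, -128.9]
contact_force: [1.6, 0.6, 0.1]
gripper_width: 0.0003
```

```bash
python3 st.py
```

```text
t 5.3 p [0.5985 0.1913 0.0568] yaw -128.9 nut in tool mm 38.0 -1.1 F tool -1.5 -0.9 0.1 q6 -74.4
```

```bash
python3 - <<'E'
from st import *
P=np.array([[.6024,.1324],[.6143,.1577],[.5985,.1913]])
A=np.c_[2*P,np.ones(3)]; x=np.linalg.solve(A,(P**2).sum(1)); print(x[:2],np.sqrt(x[2]+x[:2]@x[:2]))
c=r.capture("top"); np.savez("pics/top3.npz",**c); a=mark(c,.067,np.array([*x[:2],.067])); print(a[:2]); a=mark(c,.067);print(a[:2])
o=np.hstack([cv2.resize(a[2][::-1,::-1].transpose(1,0,2).copy(),(400,400)),cv2.resize(c["pixels"][140:240,210:310],(400,400))]); cv2.imwrite("pics/nut3.png",o[:,:,::-1])
E
```

```text
t 5.3 p [0.5985 0.1913 0.0568] yaw -128.9 nut in tool mm 38.0 -1.1 F tool -1.5 -0.9 0.1 q6 -74.4
[0.57606511 0.16023538] 0.038318855025771904
(np.float64(-80.01877366743196), np.float64(-162.61877366743195))
(np.float64(-79.62549372647237), np.float64(-162.22549372647237))
```

View pics/nut3.png

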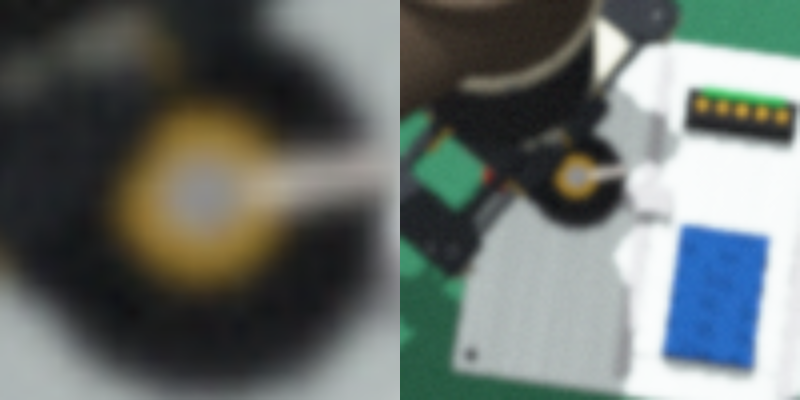

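Mark now points to image-right (618,172 in the crop), about 198° open. The nut follows the finger without slip, and contact is light, so I press more.

>>> carry_out(motion=[0,0,-7,0.17,0.46,0,0,0,0,-7,0.05,0.46,0,0,0,0,-7,0.05,0.46,0,0,0,0,-7,0.05,0.46,0,0,0,0,-7,0.05,0.46,0,0,0,0,-7,0.05,0.46,0,0])

```text
time_s: 5.85
tcp_pos: [0.5716, 0.1981, 0.0569]
eef_rot: [-179.8, 0.1, -87.0]
contact_force: [2.5, 4.0, 2.0]
gripper_width: 0.0008
```

```bash
python3 st.py
```

```text
t 5.85 p [0.5716 0.1981 0.0569] yaw -87.0 nut in tool mm 37.3 -1.9 F tool -3.8 -2.7 2.0 q6 -34.6
```

>>> carry_out(motion=[0,0,-7,0.16,0.46,0,0,0,0,-7,0.06,0.46,0,0,0,0,-7,0.06,0.46,0,0,0,0,-7,0.06,0.46,0,0,0,0,-7,0.06,0.46,0,0,0,0,-7,0.06,0.46,0,0,0,0,-7,0.06,0.46,0,0,0,0,-7,0.06,0.46,0,0])

```text
time_s: 6.52
tcp_pos: [0.541, 0.1766, 0.0567]
eef_rot: [-179.8, -0.0, -31.0]
contact_force: [-4.5, 4.7, 4.6]
gripper_width: 0.0009
```

```bash
python3 st.py
```

```text
t 6.5167 p [0.541  0.1766 0.0567] yaw -31.0 nut in tool mm 37.6 -4.4 F tool -6.3 -1.8 4.6 q6 21.3
```

>>> carry_out(motion=[0,0,-7,0.08,0.43,0,0,0,0,-7,0.08,0.43,0,0,0,0,-7,0.08,0.43,0,0,0,0,-7,0.08,0.43,0,0,0,0,-7,0.08,0.43,0,0,0,0,-7,0.08,0.43,0,0,0,0,-7,0.08,0.43,0,0,0,0,-7,0.08,0.43,0,0])

```text
time_s: 7.18
tcp_pos: [0.5418, 0.1409, 0.0556]
eef_rot: [-180.0, 0.1, 24.9]
contact_force: [-4.8, 0.6, 3.0]
gripper_width: 0.0006
```

```bash
python3 st.py
```

```text
t 7.1833 p [0.5418 0.1409 0.0556] yaw 24.9 nut in tool mm 39.0 -4.0 F tool -4.1 -2.6 3.0 q6 80.4
```

>>> carry_out(motion=[0,0,-7,0.15,0.43,0,0,0,0,-7,0.08,0.43,0,0,0,0,-7,0.08,0.43,0,0,0,0,-7,0.08,0.43,0,0,0,0,-7,0.08,0.43,0,0,0,0,-7,0.08,0.43,0,0,0,0,-7,0.08,0.43,0,0,0,0,-7,0.08,0.43,0,0,0,0,-7,0.08,0.43,0,0])

```text
time_s: 7.93
tcp_pos: [0.575, 0.1216, 0.0556]
eef_rot: [-179.7, 0.3, 87.9]
contact_force: [-3.1, -14.2, 7.9]
gripper_width: 0.0004
```

```bash
python3 - <<'E'
from st import *
c=r.capture("top"); np.savez("pics/top4.npz",**c); a=mark(c,.070);print(a[:2])
cv2.imwrite("pics/nut4.png",cv2.resize(c["pixels"][140:240,210:310],(400,400))[:,:,::-1])
E
```

```text
t 7.9333 p [0.575  0.1216 0.0556] yaw 87.9 nut in tool mm 39.3 -0.9 F tool -14.3 -2.5 7.9 q6 146.8
(np.float64(178.309224097094), np.float64(95.709224097094))
```

View pics/nut4.png

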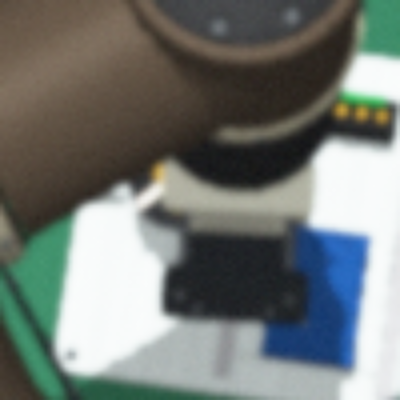

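Mark is partly visible, running from the centre (174,172) to (140,200), so the nut is about 412° open (commanded 415°). I back off, orbit back clear of the nut and raise 3 mm.

>>> carry_out(motion=[0,0,0,-1.5,-0.1,-0.3,0,0,0,7,0.04,-0.658,0,0,0,0,7,0.04,-0.658,0,0,0,0,7,0.04,-0.658,0,0,0,0,7,0.04,-0.658,0,0,0,0,7,0.04,-0.658,0,0,0,0,7,0.04,-0.658,0,0,0,0,7,0.04,-0.658,0,0,0,0,7,0.04,-0.658,0,0,0,0,7,0.04,-0.658,0,0,0,0,7,0.04,-0.658,0,0,0,0,7,0.04,-0.658,0,0,0,0,7,0.04,-0.658,0,0,0,0,7,0.04,-0.658,0,0,0,0,7,0.04,-0.658,0,0,0,0,7,0.04,-0.658,0,0,0,0,7,0.04,-0.658,0,0,0,0,7,0.04,-0.658,0,0,0,0,7,0.04,-0.658,0,0,0,0,7,0.04,-0.658,0,0])

```text
time_s: 9.65
tcp_pos: [0.5396, 0.2023, 0.0589]
eef_rot: [-180.0, 0.0, -45.7]
contact_force: [0.7, -0.6, 0.5]
gripper_width: 0.0001
```

```bash
python3 - <<'E'
from st import *
c=r.capture("top"); np.savez("pics/top5.npz",**c); a=mark(c,.070);print(a[:2])
cv2.imwrite("pics/nut5.png",cv2.resize(c["pixels"][140:240,210:310],(400,400))[:,:,::-1])
E
```

```text
t 9.65 p [0.5396 0.2023 0.0589] yaw -45.7 nut in tool mm 54.7 3.1 F tool 0.9 -0.1 0.5 q6 4.3
(np.float64(-12.51470673619727), np.float64(-95.11470673619726))
```

>>> carry_out(motion=[0,0,7,0.04,-0.658,0,0,0,0,7,0.04,-0.658,0,0,0,0,7,0.04,-0.658,0,0,0,0,7,0.04,-0.658,0,0,0,0,7,0.04,-0.658,0,0,0,0,7,0.04,-0.658,0,0,0,0,7,0.04,-0.658,0,0,0,0,7,0.04,-0.658,0,0,0,0,7,0.04,-0.658,0,0,0,0,7,0.04,-0.658,0,0,0,0,7,0.04,-0.658,0,0,0,0,7,0.04,-0.658,0,0,0,0,7,0.04,-0.658,0,0,0,0,7,0.04,-0.658,0,0,0,0,7,0.04,-0.658,0,0,0,0,7,0.04,-0.658,0,0,0,0,7,0.04,-0.658,0,0,0,0,7,0.04,-0.658,0,0,0,0,7,0.04,-0.658,0,0])

```text
time_s: 11.28
tcp_pos: [0.6316, 0.1652, 0.0587]
eef_rot: [180.0, -0.0, -178.5]
contact_force: [1.2, -0.5, -0.4]
gripper_width: 0.0005
```

>>> carry_out(motion=[0,0,7,0.04,-0.658,0,0,0,0,7,0.04,-0.658,0,0,0,0,7,0.04,-0.658,0,0,0,0,7,0.04,-0.658,0,0,0,0,7,0.04,-0.658,0,0,0,0,7,0.04,-0.658,0,0,0,0,0,0,0,0,0])

```text
time_s: 11.87
tcp_pos: [0.6181, 0.1281, 0.0588]
eef_rot: [-180.0, -0.0, 139.5]
contact_force: [-1.4, -1.1, -0.1]
gripper_width: 0.0004
```

```bash
python3 - <<'E'
from st import *
c=r.capture("top"); np.savez("pics/top6.npz",**c); a=mark(c,.0706);print(a[:2])
cv2.imwrite("pics/nut6.png",cv2.resize(c["pixels"][140:240,210:310],(400,400))[:,:,::-1])
E
```

```text
t 11.8667 p [0.6181 0.1281 0.0588] yaw 139.5 nut in tool mm 53.7 -2.7 F tool 0.3 -1.7 -0.1 q6 -159.9
(np.float64(129.2716257302405), np.float64(46.671625730240486))
```

View pics/nut6.png

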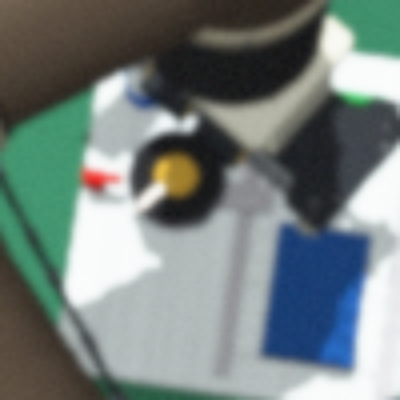

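The mark points from (177,175) to (143,208), at 46.7° from the pointer, so the nut is 407° open. It needs about 313° more.

>>> carry_out(motion=[0,0,0,1,-0.3,0,0,0,0,0,0.3,0,0,0,0,0,0,0.2,0,0,0,0,0,0,0.05,0,0,0,0,0,0,0,0,0,0])

```text
time_s: 12.33
tcp_pos: [0.6061, 0.1364, 0.0588]
eef_rot: [-180.0, 0.1, 140.1]
contact_force: [5.7, -8.6, -2.1]
gripper_width: 0.0003
```

```bash
python3 st.py
```

```text
t 12.3333 p [0.6061 0.1364 0.0588] yaw 140.1 nut in tool mm 39.3 -0.7 F tool -9.9 -2.9 -2.1 q6 -160.7
```

>>> carry_out(motion=[0,0,-7,0.08,0.46,0,0,0,0,-7,0.045,0.46,0,0,0,0,-7,0.045,0.46,0,0,0,0,-7,0.045,0.46,0,0,0,0,-7,0.045,0.46,0,0,0,0,-7,0.045,0.46,0,0,0,0,-7,0.045,0.46,0,0,0,0,-7,0.045,0.46,0,0])

```text
time_s: 13.0
tcp_pos: [0.6124, 0.1732, 0.0591]
eef_rot: [-180.0, 0.1, -163.6]
contact_force: [2.3, -1.0, 0.1]
gripper_width: 0.0007
```

```bash
python3 st.py
```

```text
t 13.0 p [0.6124 0.1732 0.0591] yaw -163.6 nut in tool mm 38.8 -1.3 F tool -1.9 -1.6 0.1 q6 -107.0
```

Force has eased, so I press 1.2 mm more.

>>> carry_out(motion=[0,0,-7,0.16,0.46,0,0,0,0,-7,0.055,0.46,0,0,0,0,-7,0.055,0.46,0,0,0,0,-7,0.055,0.46,0,0,0,0,-7,0.055,0.46,0,0,0,0,-7,0.055,0.46,0,0])

```text
time_s: 13.5
tcp_pos: [0.5937, 0.1943, 0.0593]
eef_rot: [-179.9, 0.1, -121.5]
contact_force: [2.2, 0.4, 0.4]
gripper_width: -0.0
```

```bash
python3 - <<'E'
from st import *
c=r.capture("top"); np.savez("pics/top7.npz",**c); a=mark(c,.0715);print(a[:2])
E
```

```text
t 13.5 p [0.5937 0.1943 0.0593] yaw -121.5 nut in tool mm 37.9 -1.9 F tool -1.5 -1.7 0.4 q6 -67.6
(np.float64(-128.4543364017596), np.float64(-211.0543364017596))
```

The nut stands at about 509° and is still following. I press more for margin.

>>> carry_out(motion=[0,0,-7,0.2,0.45,0,0,0,0,-7,0.06,0.45,0,0,0,0,-7,0.06,0.45,0,0,0,0,-7,0.06,0.45,0,0,0,0,-7,0.06,0.45,0,0,0,0,-7,0.06,0.45,0,0,0,0,-7,0.06,0.45,0,0,0,0,-7,0.06,0.45,0,0])

```text
time_s: 14.22
tcp_pos: [0.5581, 0.1939, 0.0596]
eef_rot: [-179.8, 0.1, -65.7]
contact_force: [-0.3, 5.4, 3.1]
gripper_width: 0.0002
```

```bash
python3 st.py
```

```text
t 14.2167 p [0.5581 0.1939 0.0596] yaw -65.7 nut in tool mm 37.1 -2.3 F tool -5.0 -1.9 3.1 q6 -13.8
```

>>> carry_out(motion=[0,0,-7,0.11,0.45,0,0,0,0,-7,0.06,0.45,0,0,0,0,-7,0.06,0.45,0,0,0,0,-7,0.06,0.45,0,0,0,0,-7,0.06,0.45,0,0,0,0,-7,0.06,0.45,0,0,0,0,-7,0.06,0.45,0,0,0,0,-7,0.06,0.45,0,0,0,0,-7,0.06,0.45,0,0,0,0,-7,0.06,0.45,0,0])

```text
time_s: 15.05
tcp_pos: [0.5372, 0.1534, 0.0586]
eef_rot: [-180.0, 0.0, 4.2]
contact_force: [-1.2, 0.4, -0.3]
gripper_width: 0.0005
```

```bash
python3 st.py
```

```text
t 15.05 p [0.5372 0.1534 0.0586] yaw 4.2 nut in tool mm 38.8 -4.7 F tool -1.2 -0.5 -0.3 q6 58.3
```

>>> carry_out(motion=[0,0,0,0.15,0,0,0,0,0,-7,0.09,0.44,0,0,0,0,-7,0.09,0.44,0,0,0,0,-7,0.09,0.44,0,0,0,0,-7,0.08,0.44,0,0,0,0,-7,0.08,0.44,0,0])

```text
time_s: 15.55
tcp_pos: [0.5479, 0.1328, 0.0583]
eef_rot: [-179.9, 0.3, 39.0]
contact_force: [-6.2, -2.9, 5.8]
gripper_width: 0.0004
```

```bash
python3 - <<'E'
from st import *
c=r.capture("top"); np.savez("pics/top8.npz",**c); a=mark(c,.073);print(a[:2])
cv2.imwrite("pics/nut8.png",cv2.resize(c["pixels"][140:240,210:310],(400,400))[:,:,::-1])
E
```

```text
t 15.55 p [0.5479 0.1328 0.0583] yaw 39.0 nut in tool mm 39.2 -4.6 F tool -6.6 -1.7 5.8 q6 95.5
(np.float64(-121.26850824759406), np.float64(-203.86850824759406))
```

View pics/nut8.png

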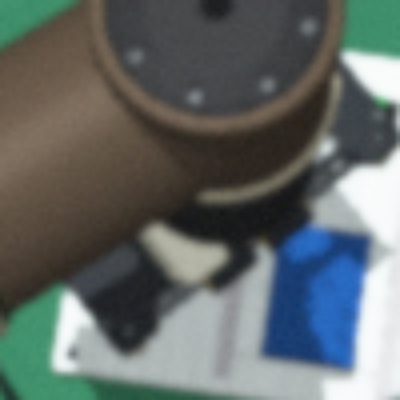

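The arm hides the nut from above (8 pictures viewed). I do 5 more rows, then move away and look.

>>> carry_out(motion=[0,0,-7,0.08,0.44,0,0,0,0,-7,0.08,0.44,0,0,0,0,-7,0.08,0.44,0,0,0,0,-7,0.08,0.44,0,0,0,0,-7,0.08,0.44,0,0,0,0,0,-2,0,0,0,0,0,0,-3,0,-2,0,0,0,0,-3,0,-2,0,0,0,0,-3,0,-1,0,0,0,0,-4,0,0,0,0,0,0,-4,0,0,0])

```text
time_s: 16.52
tcp_pos: [0.5174, -0.0593, 0.1096]
eef_rot: [179.9, -0.1, 73.7]
contact_force: [0.8, -0.2, -0.0]
gripper_width: 0.0004
```

```bash
python3 - <<'E'
from st import *
c=r.capture("top"); np.savez("pics/top9.npz",**c); a=mark(c,.074);print(a[:2])
d=r.capture("side"); np.savez("pics/side9.npz",**d); print(mark(d,.074)[:2])
u,v=proj(d,F.w([0,.045,.074]))[0].astype(int)
cv2.imwrite("pics/nut9.png",np.hstack([cv2.resize(c["pixels"][140:240,210:310],(400,400)),cv2.resize(d["pixels"][v-50:v+50,u-50:u+50],(400,400))])[:,:,::-1])
E
```

```text
t 16.5167 p [ 0.5174 -0.0593  0.1096] yaw 73.7 nut in tool mm 227.7 -6.0 F tool -0.0 0.9 -0.0 q6 148.6
(np.float64(-179.3018377001828), np.float64(-261.9018377001828))
(np.float64(55.57378583696968), np.float64(-27.026214163030325))
```

View pics/nut9.png

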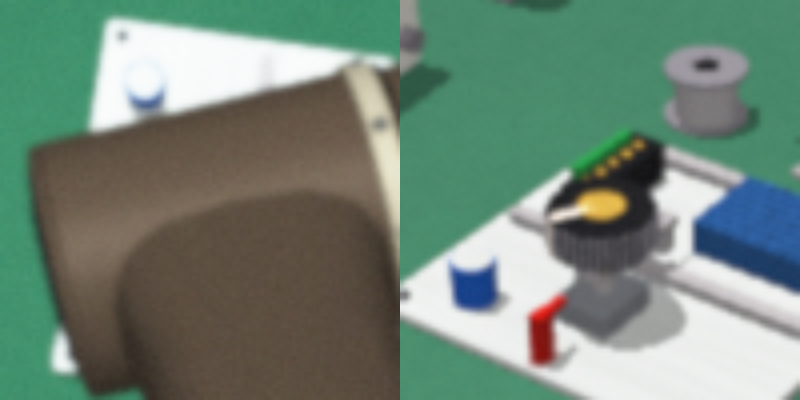

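Side crop: the mark runs from the brass centre (602,205) to (550,217), short of the red pointer (555,310 below). I compute the angle from those pixels.

```bash
python3 - <<'E'
from st import *
d=load("side9"); u,v=proj(d,F.w([0,.045,.074]))[0].astype(int)
q=np.array([[602,205],[550,217]],float); q[:,0]-=400; q=q/4+[u-50,v-50]
print(q); P=cast(d,q,.0737); print(P); w=F.f(P); print(w); e=w[1]-w[0]; print(np.degrees(np.arctan2(e[1],e[0]))-90)
h=cv2.cvtColor(d["pixels"],cv2.COLOR_RGB2HSV); m=cv2.inRange(h,(12,100,90),(30,255,255)); m[:v-14]=0;m[v+14:]=0;m[:,:u-14]=0;m[:,u+14:]=0
b=cv2.minEnclosingCircle(cv2.findNonZero(m))[0]; C=cast(d,b,.0737)[0];print(b,C,mark(d,.0737,C)[:2])
# approach goal: yaw Y=14, nut at d=55 along tool x
y=np.radians(14.); tx=np.array([np.cos(y),np.sin(y)]); g=np.array([.576,.1605])-.055*tx
y=np.radians(73.75); T=np.array([[np.cos(y),np.sin(y)],[np.sin(y),-np.cos(y)]]); print("shift tool xy cm",100*T@(g-s["tcp_pos"][:2]))
E
```

```text
t 16.6167 p [ 0.515  -0.0622  0.1087] yaw 73.4 nut in tool mm 231.2 -5.8 F tool -0.0 -0.1 -0.5 q6 148.6
[[243.5  198.25]
 [230.5  201.25]]
[[0.57377826 0.16289446 0.0737    ]
 [0.59102667 0.18437578 0.0737    ]]
[[-0.00226725  0.04679217  0.0737    ]
 [ 0.0120708   0.0703161   0.0737    ]]
-31.362704545562046
(246.0, 192.0) [0.58108778 0.14010486 0.0737    ] (np.float64(172.1069173464433), np.float64(89.50691734644332))
shift tool xy cm [20.31369318 -5.12814667]
```

The mark stands 29–31° short of the pointer, so the nut is about 690° open. I re-engage for roughly 29° more.

>>> carry_out(motion=[0,0,0,3.385,-0.855,0,0,0,0,0,3.385,-0.855,0,0,0,0,0,3.385,-0.855,0,0,0,0,0,3.385,-0.855,0,0,0,0,0,3.385,-0.855,0,0,0,0,0,3.385,-0.855,0,0,0,0,6.6,0,0,0,0,0,0,6.6,0,0,0,0,0,0,6.6,0,0,0,0,0,0,6.6,0,0,0,0,0,0,6.6,0,0,0,0,0,0,6.6,0,0,0,0,0,0,6.6,0,0,0,0,0,0,6.6,0,0,0,0,0,0,6.6,0,0,0,0,0,0,0,0,0,2.4,0,0,0,0,0,0,2.4,0,0,0,0,0,0,0,0])

```text
time_s: 18.12
tcp_pos: [0.5216, 0.1499, 0.0568]
eef_rot: [179.9, 0.3, 14.2]
contact_force: [-0.8, -0.0, -1.0]
gripper_width: 0.0004
```

```bash
python3 st.py
```

```text
t 18.1167 p [0.5216 0.1499 0.0568] yaw 14.2 nut in tool mm 55.0 2.5 F tool -0.8 -0.2 -1.0 q6 67.6
```

>>> carry_out(motion=[0,0,0,1,0,0,0,0,0,0,0.5,0,0,0,0,0,0,0.3,0,0,0,0,0,0,0,0,0,0])

```text
time_s: 18.45
tcp_pos: [0.5381, 0.1533, 0.0606]
eef_rot: [179.9, 0.5, 14.4]
contact_force: [-14.0, -3.6, 8.6]
gripper_width: -0.0
```

>>> carry_out(motion=[0,0,-7,0.02,0.46,0,0,0,0,-7,0.02,0.46,0,0,0,0,-7,0.02,0.46,0,0,0,0,-7,0.02,0.46,0,0,0,0,0,0,0,0,0])

```text
time_s: 18.87
tcp_pos: [0.5466, 0.1353, 0.061]
eef_rot: [-179.9, 0.5, 42.8]
contact_force: [-11.4, -10.5, 7.7]
gripper_width: 0.0005
```

```bash
python3 - <<'E'
from st import *
d=r.capture("side"); np.savez("pics/side10.npz",**d); 
for dx in(-1.5,0,1.5): print(mark(d,.0737,np.array([.575+dx/1e3,.161,.0737]))[1], mark(load("side9"),.0737,np.array([.575+dx/1e3,.161,.0737]))[1])
u,v=proj(d,F.w([0,.045,.074]))[0].astype(int)
cv2.imwrite("pics/nut10.png",cv2.resize(d["pixels"][v-50:v+50,u-50:u+50],(500,500))[:,:,::-1])
E
```

```text
t 18.8667 p [0.5466 0.1353 0.061 ] yaw 42.8 nut in tool mm 38.6 0.8 F tool -15.5 -0.0 7.7 q6 99.0
77.25828398846127 -32.578821719285386
68.62841298450172 -29.883220027275797
58.59255103176758 -27.842788824540875
```

View pics/nut10.png

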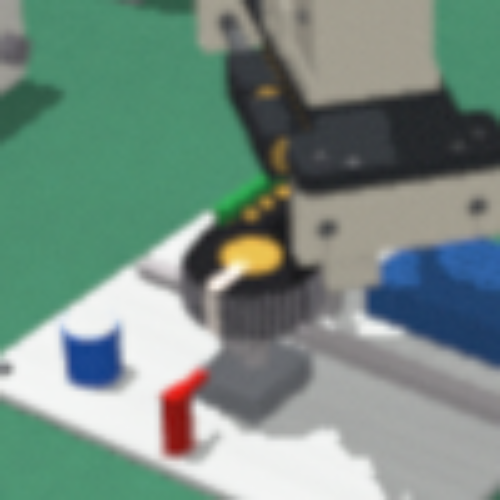

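The mark now points at (212,288) from the centre (252,256), towards the red pointer (205,375). I compute the angle.

```bash
python3 - <<'E'
from st import *
d=load("side10"); u,v=proj(d,F.w([0,.045,.074]))[0].astype(int)
P=F.f(cast(d,np.array([[252,256],[212,288]])/5+[u-50,v-50],.074)); print(P); e=P[1]-P[0]; print(np.degrees(np.arctan2(e[1],e[0]))-90)
# expected position of the top-rim end of the mark in this crop for some angles
for a in(-20,-10,0,10,20):
    t=np.radians(90+a); print(a,((proj(d,F.w([.028*np.cos(t),.045+.028*np.sin(t),.074]))[0]-[u-50,v-50])*5).round())
E
```

```text
t 18.9167 p [0.5466 0.1354 0.061 ] yaw 42.5 nut in tool mm 38.6 0.7 F tool -16.1 1.9 8.5 q6 98.6
[[-0.00228076  0.0471245   0.074     ]
 [-0.00357307  0.07448006  0.074     ]]
2.704722556211692
-20 [191. 274.]
-10 [198. 279.]
0 [207. 283.]
10 [218. 287.]
20 [229. 289.]
```

The nut is two turns open, about +3° past the pointer. I back off, turn the finger back to face the module, and fly to behind it.

>>> carry_out(motion=[0,0,0,-2,0,0,0,0,0,0,-1,0,-2,0,0,0,0,0,0,-2,0,0,0,0,0,0,-2,0,0,0,-6.68,0,0,0,0,0,0,-6.68,0,0,0,0,0,0,-6.68,0,0,0,0,0,0,-6.68,0,0,0,0,0,0,-6.68,0,0,0,0,0,0,-6.68,0,0,0,0,0,0,0,0,0,0,0])

```text
time_s: 19.83
tcp_pos: [0.5291, 0.1195, 0.1223]
eef_rot: [179.9, -0.1, 82.9]
contact_force: [-0.3, 0.2, 0.1]
gripper_width: 0.0006
```

```bash
python3 - <<'E'
from st import *
g=F.w([-.132,-.0455,.02])[0]; T=np.array([tx,ty]); print("shift tool xy cm",100*T@(g[:2]-p[:2]),"down",100*(p[2]-.02),g)
c=r.capture("top"); np.savez("pics/top11.npz",**c); print("mark",mark(c,.074)[:2])
h=cv2.cvtColor(c["pixels"],cv2.COLOR_RGB2HSV)
for nm,lo,hi in(("blue",(100,120,40),(125,255,255)),("orange",(5,180,120),(18,255,255))):
    for k in cv2.findContours(cv2.inRange(h,lo,hi),0,2)[0]:
        if cv2.contourArea(k)>150: print(nm,cv2.boundingRect(k),F.f(cast(c,cv2.minAreaRect(k)[0],.037))[0].round(4),cast(c,[cv2.boundingRect(k)[:2]],.02).round(3))
E
```

```text
t 19.8333 p [0.5291 0.1195 0.1223] yaw 82.9 nut in tool mm 47.0 40.9 F tool 0.2 -0.4 0.1 q6 139.4
shift tool xy cm [-4.30765203 -9.12295011] down 10.226495987672099 [0.43323921 0.08807998 0.02      ]
mark (np.float64(0.0), np.float64(-82.6))
blue (283, 197, 19, 35) [-0.0519 -0.0536  0.037 ] [[0.555 0.091 0.02 ]]
blue (38, 40, 60, 75) [0.2037 0.5363 0.037 ] [[0.944 0.709 0.02 ]]
orange (295, 262, 42, 45) [-0.2066 -0.1321  0.037 ] [[0.399 0.061 0.02 ]]
```

>>> carry_out(motion=[0,0,0,-1.43,-3.04,0,0,0,0,0,-1.43,-3.04,0,0,0,0,0,-1.43,-3.04,0,0,0,0,0,0,0,3.4,0,0,0,0,0,0,3.4,0,0,0,0,0,0,3.4,0,0,0,0,0,0,0,0])

```text
time_s: 20.47
tcp_pos: [0.4294, 0.0865, 0.0149]
eef_rot: [-179.7, 0.2, 82.3]
contact_force: [-0.6, -1.3, -0.1]
gripper_width: 0.0005
```

```bash
cat >> st.py <<'E'
print("fixture",F.f(p).round(4))
E
python3 - <<'E'
from st import *
c=r.capture("top"); np.savez("pics/top12.npz",**c); print("mark",mark(c,.074)[:2])
d=r.capture("side"); 
cv2.imwrite("pics/v12.png",np.hstack([cv2.resize(c["pixels"][140:260,210:330],(400,400)),cv2.resize(d["pixels"][150:270,200:320],(400,400))])[:,:,::-1])
E
```

```text
t 20.4667 p [0.4294 0.0865 0.0149] yaw 82.3 nut in tool mm 93.4 134.8 F tool -1.3 -0.4 -0.1 q6 135.0
fixture [[-0.1356 -0.0476  0.0149]]
mark (np.float64(84.39327844221941), np.float64(1.7932784422194121))
```

View pics/v12.png

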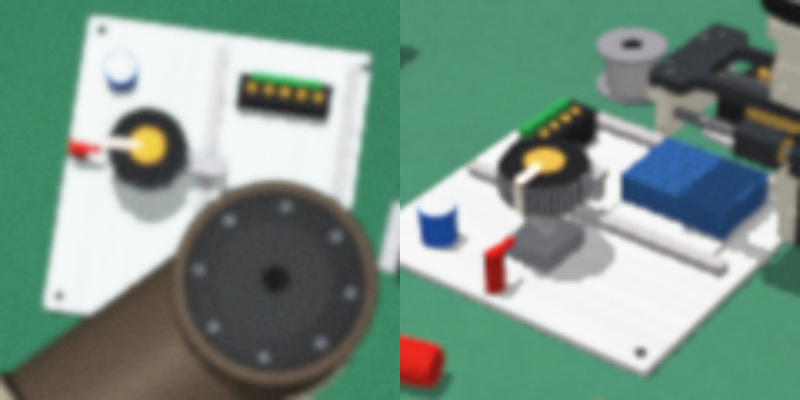

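Both crops agree: the mark is at the pointer (+1.8° by the top view), and the finger stands behind the module at low height. Now I push.

>>> carry_out(motion=[0,0,0,0.2,0.5,-0.5,0,0,0,0,0,0.5,0,0,0,0,0,0,0.5,0,0,0,0,0,0,0.5,0,0,0,0,0,0,0.5,0,0,0,0,0,0,0.5,0,0,0,0,0,0,0.5,0,0,0,0,0,0,0.5,0,0])

```text
time_s: 21.23
tcp_pos: [0.4714, 0.0843, 0.0234]
eef_rot: [-179.9, 0.0, 82.6]
contact_force: [-4.1, -0.0, 2.5]
gripper_width: 0.0003
```

```bash
python3 st.py
```

```text
t 21.2333 p [0.4714 0.0843 0.0234] yaw 82.6 nut in tool mm 89.5 93.3 F tool -0.6 -4.0 2.5 q6 138.9
fixture [[-0.0936 -0.0443  0.0234]]
```

>>> carry_out(motion=[0,0,0,0,0.4,0,0,0,0,0,0,0.4,0,0,0,0,0,0,0.4,0,0,0,0,0,0,0.4,0,0,0,0,0,0,0.4,0,0,0,0,0,0,0.4,0,0,0,0,0,0,0.4,0,0,0,0,0,0,0.4,0,0,0,0,0,0,0.4,0,0])

```text
time_s: 21.98
tcp_pos: [0.5079, 0.0801, 0.0235]
eef_rot: [180.0, 0.0, 82.6]
contact_force: [-1.3, 0.5, -1.1]
gripper_width: 0.0001
```

```bash
python3 st.py
```

```text
t 21.9833 p [0.5079 0.0801 0.0235] yaw 82.6 nut in tool mm 88.9 56.7 F tool 0.4 -1.4 -1.1 q6 141.7
fixture [[-0.057  -0.0438  0.0235]]
```

>>> carry_out(motion=[0,0,0,0,0.2,0,0,0,0,0,0,0.2,0,0,0,0,0,0,0.2,0,0])

```text
time_s: 22.23
tcp_pos: [0.5134, 0.0793, 0.0236]
eef_rot: [-180.0, 0.0, 82.6]
contact_force: [-2.1, 0.3, -0.2]
gripper_width: 0.0004
```

```bash
python3 st.py
```

```text
t 22.2333 p [0.5134 0.0793 0.0236] yaw 82.6 nut in tool mm 89.0 51.1 F tool -0.0 -2.2 -0.2 q6 142.2
fixture [[-0.0514 -0.0438  0.0236]]
```

>>> carry_out(motion=[0,0,0,0,0.2,0,0,0,0,0,0,0.2,0,0,0,0,0,0,0.2,0,0])

```text
time_s: 22.48
tcp_pos: [0.5196, 0.0787, 0.0236]
eef_rot: [180.0, -0.0, 82.6]
contact_force: [-1.0, 0.8, -1.1]
gripper_width: 0.0003
```

>>> carry_out(motion=[0,0,0,0,0.15,0,0,0,0,0,0,0.15,0,0])

```text
time_s: 22.65
tcp_pos: [0.5202, 0.0783, 0.0235]
eef_rot: [-179.8, 0.0, 82.6]
contact_force: [-19.2, 11.1, 16.0]
gripper_width: 0.0003
```

Force jumped to about 22 N at the stop. I back off, lift clear and check.

>>> carry_out(motion=[0,0,0,0,-0.5,0,0,0,0,0,0,-3,0,0,0,0,0,0,-3,0,0,0,0,0,0,-2,-3,0,0,0,0,0,0,-4,0,0,0,0,-4,0,0,0,0,0,0,-4,0,0,0,0,0,0,-4,0,0,0,0,0,0,-4,0,0,0,0,0,0,-4,0,0,0,0,0,0,0,0,0,0,0])

```text
invalid input at $.motion: expected a multiple of 7 numbers
```

```bash
python3 - <<'E'
from st import *
c=r.capture("top"); d=r.capture("side"); print("mark",mark(c,.074)[:2])
h=cv2.cvtColor(c["pixels"],cv2.COLOR_RGB2HSV); m=cv2.inRange(h,(100,120,40),(125,255,255))
for k in cv2.findContours(m,0,2)[0]:
    if cv2.contourArea(k)>150: print(cv2.boundingRect(k),F.f(cast(c,cv2.minAreaRect(k)[0],.037))[0].round(4))
print("start calc"); c0=load("top0"); m0=cv2.inRange(cv2.cvtColor(c0["pixels"],cv2.COLOR_RGB2HSV),(100,120,40),(125,255,255))
for k in cv2.findContours(m0,0,2)[0]:
    if cv2.contourArea(k)>150: print(cv2.boundingRect(k),F.f(cast(c0,cv2.minAreaRect(k)[0],.037))[0].round(4))
cv2.imwrite("pics/v13.png",np.hstack([cv2.resize(c["pixels"][135:255,210:330],(400,400)),cv2.resize(d["pixels"][150:270,200:320],(400,400))])[:,:,::-1])
E
```

```text
t 22.65 p [0.5202 0.0783 0.0235] yaw 82.6 nut in tool mm 89.1 44.2 F tool 8.5 -20.5 16.0 q6 142.8
fixture [[-0.0445 -0.044   0.0235]]
mark (np.float64(-154.14201439345328), np.float64(-236.74201439345327))
(38, 40, 60, 75) [0.2037 0.5362 0.037 ]
start calc
(175, 275, 58, 50) [-0.2775  0.1207  0.037 ]
(276, 197, 26, 35) [-0.0528 -0.0456  0.037 ]
(38, 40, 60, 75) [0.2037 0.5362 0.037 ]
```

View pics/v13.png

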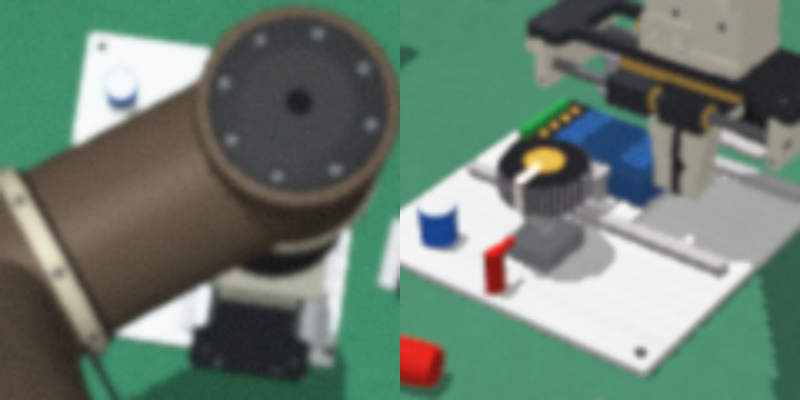

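That move was refused because one row was malformed. The side crop shows the module up against the connector at (575,115), with the finger still behind it. I resend the retreat.

>>> carry_out(motion=[0,0,0,0,-0.5,0,0,0,0,0,0,-3,0,0,0,0,0,0,-3,0,0,0,0,0,0,-2,-3,0,0,0,0,0,0,-4,0,0,0,0,-3,0,-2,0,0,0,0,-4,0,0,0,0,0,0,-4,0,0,0,0,0,0,-4,0,0,0,0,0,0,-4,0,0,0,0,0,0,-4,0,0,0,0,0,0,0,0,0,0,0])

```text
invalid input at $.motion: expected a multiple of 7 numbers
```

```bash
python3 - <<'E'
from st import *
c=r.capture("top"); d=r.capture("side"); print("mark",mark(c,.074)[:2]); c0=load("top0"); np.savez("pics/top13.npz",**c)
for n,q in(("now",c),("start",c0)):
    m=cv2.inRange(cv2.cvtColor(q["pixels"],cv2.COLOR_RGB2HSV),(100,120,40),(125,255,255))
    for k in cv2.findContours(m,0,2)[0]:
        if cv2.contourArea(k)>150 and cv2.boundingRect(k)[0]>100: print(n,cv2.contourArea(k),cv2.boundingRect(k),F.f(cast(q,cv2.minAreaRect(k)[0],.037))[0].round(4))
D=cv2.absdiff(c["pixels"],c0["pixels"]).max(2)
for n,x,y,w,h in(("capacitor",238,152,18,18),("driver",188,120,20,75),("spool",332,152,28,32),("transformer",322,198,44,34),("screw",192,222,18,18),("board",98,230,42,46)): print(n,"median/90pct diff",np.percentile(D[y:y+h,x:x+w],[50,90,98]))
E
```

```text
t 22.75 p [0.5201 0.0783 0.0235] yaw 82.6 nut in tool mm 89.1 44.2 F tool 4.6 -13.3 8.9 q6 142.8
fixture [[-0.0446 -0.044   0.0235]]
mark (np.float64(-153.68839327344236), np.float64(-236.28839327344235))
start 1570.5 (175, 275, 58, 50) [-0.2775  0.1207  0.037 ]
start 655.0 (276, 197, 26, 35) [-0.0528 -0.0456  0.037 ]
capacitor median/90pct diff [ 13.    25.   133.62]
driver median/90pct diff [20. 24. 27.]
spool median/90pct diff [20. 24. 26.]
transformer median/90pct diff [17. 24. 26.]
screw median/90pct diff [ 57.    91.8  131.62]
board median/90pct diff [20. 25. 27.]
```

>>> carry_out(motion=[0,0,0,0,-0.5,0,0,0,0,0,0,-3,0,0,0,0,0,0,-3,0,0,0,0,0,0,-2,-3,0,0,0,0,0,0,-4,0,0,0,0,-3,0,-2,0,0,0,0,-4,0,0,0,0,0,0,-4,0,0,0,0,0,0,-4,0,0,0,0,0,0,-4,0,0,0,0,0,0,-4,0,0,0,0,0,0,0,0,0,0])

```text
time_s: 23.85
tcp_pos: [0.4074, -0.144, 0.1139]
eef_rot: [179.9, 0.0, 82.3]
contact_force: [0.1, 0.7, 0.2]
gripper_width: 0.0004
```

```bash
cat > chk.py <<'E'
from st import *
c=r.capture("top"); print("mark",mark(c,.074)[:2]); c0=load("top0"); np.savez("pics/top14.npz",**c)
for n,q in(("now",c),("start",c0)):
    m=cv2.inRange(cv2.cvtColor(q["pixels"],cv2.COLOR_RGB2HSV),(100,120,40),(125,255,255))
    for k in cv2.findContours(m,0,2)[0]:
        if cv2.contourArea(k)>150 and cv2.boundingRect(k)[0]>100: print(n,cv2.contourArea(k),cv2.boundingRect(k),F.f(cast(q,cv2.minAreaRect(k)[0],.037))[0].round(4))
D=cv2.absdiff(c["pixels"],c0["pixels"]).max(2)
for n,x,y,w,h in(("capacitor",238,152,18,18),("driver",188,120,20,75),("spool",332,152,28,32),("transformer",322,198,44,34),("screw",192,222,18,18),("board",98,230,42,46)): print(n,"diff pct",np.percentile(D[y:y+h,x:x+w],[50,90,98]))
E
python3 chk.py
```

```text
t 23.85 p [ 0.4074 -0.144   0.1139] yaw 82.3 nut in tool mm 324.7 125.8 F tool 0.7 0.0 0.2 q6 165.4
fixture [[-0.1277 -0.279   0.1139]]
mark (np.float64(84.4603792082672), np.float64(1.860379208267199))
now 1563.5 (175, 275, 58, 50) [-0.2775  0.1207  0.037 ]
now 686.5 (280, 170, 27, 36) [ 0.0113 -0.0464  0.037 ]
start 1570.5 (175, 275, 58, 50) [-0.2775  0.1207  0.037 ]
start 655.0 (276, 197, 26, 35) [-0.0528 -0.0456  0.037 ]
capacitor diff pct [ 7. 12. 14.]
driver diff pct [10. 13. 15.]
spool diff pct [10. 14. 16.]
transformer diff pct [ 12.  64. 137.]
screw diff pct [10. 13. 15.]
board diff pct [10. 14. 16.]
```

```bash
python3 -c "
from plant import r
print(r.close_job(), r.get_state()['time_s'])"
```

```text
the job is handed in; nothing more can be done
the job is handed in; nothing more can be done
```

The clamp nut is two full turns open and the blue module is home against the connector. I handed the job in with the clock at about 24 s of the 61 s allowed.

**What I did**
- **Nut:** I rolled the shut fingers round the rim in two passes and a short top-up, from about 98° to about 722°.
- **Module:** With the nut open, I pushed the module along its rails with the back of a finger until the force jumped to about 22 N. Then I backed off and lifted clear.

**Last checks (top camera)**
- **Nut:** The white mark is 1.9° past the red pointer.
- **Module:** It is at fixture x = 11.3 mm, where home is 11 mm. It started at −52.8 mm.
- **Robot:** The contact force reads about zero, so the arm is touching nothing.
- **Bystanders:** The capacitor, screwdriver, spool, spare screw and board look unchanged from the start picture.

**What failed or disagreed**
- **Transformer:** Its patch of the picture differed from the start picture. I put this down to the parked gripper and its shadow being in view, since the arm never went near it, but I did not confirm it.
- **Retreat moves:** Two of these calls were refused for malformed rows. Nothing moved.
- **Force on the nut:** At several stops the reading fell below 4 N, so I pressed harder each time. The second pass ended at about 690°, roughly 15° short of what I had commanded, and the top-up closed the gap.
- **Side camera:** One automatic brass-centre reading of the mark was wrong (89.5°), so I used hand-picked pixels instead.

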